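# Clamp a painted tin and hold a coating gauge on its marked spot

### The job

Check the paint on the green tin: first swing the red-handled clamp lever over centre until its rubber foot presses on the tin's lid, and only then lift the blue pen gauge out of its stand. Set the gauge's brass tip on the white spot on the lid, upright, pressing lightly so that the sprung tip goes about half way in and never pushing hard, and finish while still holding it there, with the clamp left shut. Do not disturb the tin in its nest or the two bottles and the stopper standing about.

Things in the scene. Friction and masses are not known exactly. Their poses are not given: they have to be found in the camera images.
- nest: fixed aluminium check nest, base plate 150 x 200 x 10 mm with low dark corner stops (24 mm high over the bench) round the tin, and a clamp bracket. Origin on the bench under the middle of the tin; z up, its y runs along the tin's length (clamp at -y, white spot at +y), its x points from the clamp's hinge across the tin, away from the robot at yaw 0
- clamp_hinge (a point): axis of the clamp lever, 72 mm above the bench, parallel to the nest's y, at (-62, -45) mm in the nest's x, y. The steel lever, 14 mm wide, reaches 134 mm from this axis; its outer 50 mm is a red round grip about 20 mm thick; the rubber foot sits 58 mm from the axis
- clamp_grip (a point): middle of the red grip of the clamp lever, 109 mm from the hinge axis. Open, the lever stands nearly upright or leaning back to the nest's -x; shut, it lies level across the tin towards the nest's +x with the grip beyond the tin
- clamp_lever (a joint): angle of the clamp lever, rad: 0 = fully open (leaning back 0.28 rad past upright), 0.28 = upright, about 1.85 = shut with its foot on the tin. The lever is heavy (0.4 kg) and upright is its dead centre: pushed more than about 0.35 rad past upright (some friction holds it near upright) it falls shut by itself, and its weight clamps the tin with about 4 N; it takes under 3 N at the grip to swing it over
- tin: green painted tin box with a closed lid, 72 x 153 x 36 mm, lying loose in the nest with about 2 mm play, 11 mm above the bench; origin under its middle, y along its length, z up
- tin_center (a point): middle of the tin, half-way up (18 mm above its underside)
- spot (a point): centre of the white round spot, 16 mm across, on top of the tin's lid, 45 mm from the tin's middle in its +y, about 47 mm above the bench. The lid is level
- stand: fixed grey round gauge stand, 50 mm across on a 72 mm dark foot, 70 mm high, with an open hole 27 mm wide; origin on the bench under its middle
- stand_top (a point): middle of the stand's top face, 70 mm above the bench
- gauge: pen-shaped coating gauge, about 0.13 kg, standing tip down in the stand. Blue round barrel 28 mm across and 69 mm long above a black collar 38 mm across and 6 mm thick; below the collar a steel nose 22 mm across and 46 mm long, from which the brass tip stands out. Origin on its axis at the collar's underside, which rests on the stand's top; z runs up its axis
- gauge_grip (a point): point on the gauge's axis where to grasp it, in the blue barrel: 40 mm above the collar's underside, 35 mm below the gauge's top, 100 mm above the relaxed brass tip
- gauge_tip (a joint): how far the sprung brass tip is pressed in, m: 0 relaxed, 0.014 at its stop; spring 500 N/m (3.5 N at half way)
- tip_point (a point): end of the brass tip (8 mm across), on the gauge's axis
- amber_bottle_center (a point): middle (44 mm up) of a loose brown bottle with black cap, 42 mm across, 88 mm high: a bystander
- white_bottle_center (a point): middle (36 mm up) of a loose white bottle, 36 mm across, 72 mm high: a bystander
- rubber_stopper_center (a point): middle (13 mm up) of a loose reddish rubber stopper, 28 mm across, 26 mm high: a bystander
Mind the look-alikes: they are no part of the job. Of the things like the gauge, leave any that is pink; of the rest the smaller one is meant.

How it is judged:
On the way, in this order (a step that is already met when the one before it is completed fails the run):
1. the clamp is shut with its foot pressing on the tin, the gauge still in its stand (value of joint clamp_lever above 1.78 rad and contact force between clamp_lever and tin above 1 N and distance between gauge_grip and stand_top below 0.048 m), for 0.2 s.
2. the gauge is lifted clear out of its stand, the clamp still shut (value of joint clamp_lever above 1.78 rad and contact force between clamp_lever and tin above 1 N and distance between gauge_grip and stand_top above 0.1 m and contact force between gauge and stand below 0.05 N), for 0.1 s.
At the end, for the whole second after the job is handed in: clamp over 1.78 rad, its foot on the tin with over 1 N; gauge held at rest by the fingers, upright within 0.12 rad, tip within 8 mm of the spot's centre, on the lid, pressed in 3 to 11 mm (1 to 7 N); tin level, within 8 mm of the nest's middle (value of joint clamp_lever above 1.78 rad and contact force between each of clamp_lever, gauge and tin above 1 N and horizontal distance between tip_point and spot below 0.008 m and z of tip_point in the frame of spot between -0.003 and 0.003 m and angle between gauge's own z axis and vertical below 0.12 rad and height (world z) of gauge_grip above 0.12 m and value of joint gauge_tip between 0.003 and 0.011 m and contact force between gauge and tin below 7 N and contact force between the fingers and gauge above 2 N and linear speed of gauge below 0.02 m/s and horizontal distance between tin_center and nest below 0.008 m and angle between tin's own z axis and vertical below 0.05 rad); the arm keeps its last pose, push and grip.
It fails at once if the gauge is pushed hard (over 15 N) on the tin (contact force between gauge and tin above 15 N).
It fails at once if the gauge leaves its stand before the clamp is shut (value of joint clamp_lever below 1.7 rad and distance between gauge_grip and stand_top above 0.07 m).
It fails at once if the tin is knocked out of its place (distance of tin_center from where it was at the start of the episode above 0.015 m).
It fails at once if a bystander is disturbed (distance of any of amber_bottle_center, white_bottle_center, rubber_stopper_center from where it was at the start of the episode above 0.03 m).
It also fails if it takes over 45 s, if anything falls off the work surface, if the arm or the gripper's body presses on something with over 40 N, if the wrist force passes 120 N, or if a joint passes its speed limit or range.

### The arm

A 6-joint arm with a two-finger parallel gripper is mounted at the origin on a cart in front of the work surface, level with it; the furniture and walls round the work are solid. World frame = base frame: x ahead of the robot, y to its left, z up, the work surface at z = 0. Lengths are in m, angles in rad, forces in N, time in s.
With the tool pointing down it reaches from about 0.275 to 0.85 m from the base axis. Payload 5.2 kg.
Tool frame: the origin (TCP) lies at the very end of the fingers, on their centre line; the grasp point (between the pads) lies 19 mm behind it (ctrl.grip_depth is the distance from the TCP to the grasp point, in m); z points along the fingers, y is the line along which they close (so a half turn about z gives the same grasp; the last joint's range is limited). The gripper opens to 85 mm and grips with 20 to 120 N. Pads are 22 mm wide; open, the fingers measure 114 mm over their backs; the gripper's body (76 mm by 85 mm) begins 54 mm behind the grasp point. The pads swing forward as they close: fully open they stand 13 mm farther back than shut.
Start: joints at [0.917, 0.259, 1.535, -0, 1.348, -0.203], TCP at [0.24, 0.495, 0.231] pointing down, gripper open.
Joint ranges: [-3.14, 3.14], [-0.91, 2.08], [0.19, 2.58], [-1.22, 4.36], [0.22, 2.71], [-3.12, 3.12]. Speed limits (rad/s): [2.57, 2.57, 3.14, 3.14, 3.14, 3.14].

### API

Orientations are given as a rotation vector (axis times angle).
In Python, from plant import sensors, eyes, workorder, ctrl gives the robot as it stands.
- The arm moves only by the shell command python3 -m handwheel 'ROWS' [OPENING] [FORCE]. ROWS is JSON, a list of rows, each a list of 2 entries, a list of its own where there are three numbers: the shift along the tool's x, y, z scaled (see below), then the turn, a rotation vector about the tool's x, y, z scaled (see below). A call has 1 to 5 rows; each row shifts and turns the commanded pose from where the row before left it, along the tool's axes as they then stand; what a row does not reach is not made up. The controller multiplies each number of a shift by 40 mm and each number of a turn by 0.15 rad. A row lasts 1/10 s, in which the tool goes at most 50 mm and 8.59 degrees, less where a joint would pass 70% of its speed; a pose out of reach is approached as far as the arm can. A call with a number of a shift or a turn outside -1 to 1 is refused whole. A call with a gripper value outside its range is refused whole. OPENING is the gripper's target within -1 to 1 (shut at 1, half-way at 0, fully open at -1), set as the call begins (- or left out, the last holds). The fingers move at their own pace and stop on an object; FORCE is the grip in N (left out, the last holds). Time passes only in rows, so rows that do not move let the fingers close. It gives the time, the measured TCP pose, the force, the opening and the grip force at its end, in the units of the state.
- sensors.observe(): the state, without advancing time (a new reading comes with each control period).
- eyes.read_camera(name): name is "scene" or "side" or "wrist"; returns the picture (384x512x3 uint8, blue, green, red); there is no depth.
- eyes.camera_info(name): a dict with "mtx" (3x3 intrinsics, pixels), "rvec" (rotation vector, rad) and "tvec" (3), from world to camera coordinates, as OpenCV has them. Camera axes: x right, y down, z forward; pixel columns grow to the right and rows downward; lengths in m; the calibration is good to about 2 mm. A picture is of the moment at which its call begins: read the wrist's pose just before it. camera_info takes no time and is no camera call; for the wrist camera it gives the pose at the moment of the call.
- workorder.hand_in(): hands the job in; it is judged then, once.
Trained networks look in the newest picture that a camera, given by its name, has taken for a name from the list of things; names that differ only in an ending like _2 or _b are one class to them, and where a whole thing is asked for, a point or a joint stands for the part that bears it (a point fixed in the world has none). Each returns a list of dicts, best first, with "conf" (0 to 1); they miss things now and then, are a little off and sometimes report something else, mostly with a low value. They report only what shows in the picture. A call takes as long as a camera call. They do not tell look-alikes from the thing itself.
- eyes.recognise(camera, target): "position" ([column, row] in pixels, amid what is visible of it).
The state is a dict: "time_s": time; "joints": joint angles; "qd": joint speeds; "tau": joint torques, N m; "tcp_pos": TCP position; "ee_rot": TCP orientation; "ft_force": force on the tool from outside, world axes, zero at the start; "wrist_torque": the same for the moment, N m; "grip_width": opening from 0.0 (shut) to 1.0 (fully open); "grip_force": force on a finger pad.
Only numpy, scipy, OpenCV 4.12 (cv2) and the standard library are available. Lean on these libraries where they do the work, as an engineer would, in place of code of your own. Each camera call takes 0.05 s, during which the arm holds its last target. There are 200 camera calls.

## Working session

There is one attempt and no reset: what is moved stays moved. The work goes in short steps, Python scripts to look and compute and a shell command to move; the robot and the scene stay as the last step left them, time stands still between calls to the robot, and variables do not carry over. Pictures are saved under pics/ and viewed, at most 10 in all, crops included, and the job is handed in when it is done.

```bash
mkdir -p pics; ls; cat > h.py <<'E'
import numpy as np, cv2
from plant import sensors, eyes, workorder, ctrl
def snap(cam,fn=None):
    im=np.array(eyes.read_camera(cam)); i=eyes.camera_info(cam)
    if fn: cv2.imwrite('pics/'+fn,im)
    return im,{k:np.array(i[k],float) for k in i if k in('mtx','rvec','tvec')}
def P(i):
    R=cv2.Rodrigues(i['rvec'])[0]; return i['mtx']@np.c_[R,i['tvec'].reshape(3)]
def tri(i1,p1,i2,p2):
    X=cv2.triangulatePoints(P(i1),P(i2),np.array(p1,float).reshape(2,1),np.array(p2,float).reshape(2,1)); return (X[:3]/X[3]).ravel()
def atz(i,p,z):
    M=P(i); A=M[:,[0,1]]; H=np.c_[A,M[:,2]*z+M[:,3]]; v=np.linalg.solve(H,[p[0],p[1],1.]); return v[:2]/v[2]
def proj(i,X): v=P(i)@np.r_[X,1]; return v[:2]/v[2]
E
python3 - <<'E'
from h import *
ims=[]
info={}
for c in('scene','side','wrist'):
    im,i=snap(c,c+'0.png'); info[c]=i; ims.append(im)
    for t in('clamp_grip','clamp_hinge','nest','tin','tin_center','spot','stand','stand_top','gauge','gauge_grip','amber_bottle_center','white_bottle_center','rubber_stopper_center'):
        try: r=eyes.recognise(c,t)
        except Exception as e: print(c,t,e); continue
        print(c,t,[(np.round(d['position']).astype(int).tolist(),round(d['conf'],2)) for d in r[:5]])
s=sensors.observe(); print({k:np.round(v,3).tolist() for k,v in s.items()}, ctrl.grip_depth)
E
```

```text
pics
scene clamp_grip [([247, 165], 0.82)]
scene clamp_hinge [([244, 224], 0.61), ([246, 211], 0.53)]
scene nest [([257, 201], 0.63)]
scene tin [([245, 212], 0.89)]
scene tin_center [([251, 210], 0.67)]
scene spot [([246, 210], 0.82)]
scene stand [([209, 164], 0.73)]
scene stand_top [([210, 164], 0.57), ([326, 285], 0.52)]
scene gauge [([175, 150], 0.94), ([241, 137], 0.56), ([212, 144], 0.52)]
scene gauge_grip [([210, 139], 0.8), ([176, 150], 0.64), ([237, 139], 0.63), ([213, 164], 0.62)]
scene amber_bottle_center [([326, 286], 0.7)]
scene white_bottle_center [([277, 304], 0.52)]
scene rubber_stopper_center [([329, 222], 0.51)]
side clamp_grip [([266, 168], 0.75), ([304, 288], 0.28)]
side clamp_hinge [([262, 226], 0.59), ([244, 220], 0.58), ([262, 161], 0.4)]
side nest [([261, 226], 0.97)]
side tin [([243, 217], 0.66)]
side tin_center [([245, 220], 0.97)]
side spot [([246, 217], 0.97)]
side stand [([262, 162], 0.78)]
side stand_top [([264, 163], 0.5), ([270, 164], 0.41)]
side gauge [([171, 311], 0.72), ([234, 128], 0.68), ([267, 137], 0.61), ([304, 153], 0.57), ([244, 218], 0.3)]
side gauge_grip [([303, 156], 0.95), ([266, 140], 0.61), ([233, 127], 0.57)]
side amber_bottle_center [([227, 340], 0.68)]
side white_bottle_center [([168, 310], 0.72)]
side rubber_stopper_center [([304, 289], 0.59)]
wrist clamp_grip []
wrist clamp_hinge []
wrist nest []
wrist tin []
wrist tin_center []
wrist spot []
wrist stand []
wrist stand_top []
wrist gauge []
wrist gauge_grip []
wrist amber_bottle_center []
wrist white_bottle_center []
wrist rubber_stopper_center []
{'time_s': 2.1, 'joints': [0.917, 0.259, 1.535, -0.0, 1.348, -0.203], 'qd': [0.002, -0.001, -0.003, -0.0, 0.001, 0.001], 'tau': [-0.0, -44.592, -29.089, -0.0, 0.001, 0.0], 'tcp_pos': [0.24, 0.495, 0.231], 'ee_rot': [0.702, 3.062, -0.0], 'ft_force': [0.47, 0.206, -0.574], 'wrist_torque': [-0.011, -0.001, -0.035], 'grip_force': 0.0, 'grip_width': 1.0} 0.0187
```

```bash
python3 - <<'E'
import cv2,numpy as np
a=cv2.imread('pics/scene0.png')[100:340,130:380]; b=cv2.imread('pics/side0.png')[100:370,130:360]
a=cv2.resize(a,(400,384),interpolation=3); b=cv2.resize(b,(391,459),interpolation=3)
o=np.zeros((460,800,3),np.uint8); o[:384,:400]=a; o[:459,405:796]=b
cv2.imwrite('pics/both.png',o)
from h import *
np.set_printoptions(precision=3,suppress=True)
s={k:np.array(v,float) for k,v in eyes.camera_info('scene').items() if k in('mtx','rvec','tvec')}
d={k:np.array(v,float) for k,v in eyes.camera_info('side').items() if k in('mtx','rvec','tvec')}
for i in(s,d): R=cv2.Rodrigues(i['rvec'])[0]; print('cam',-R.T@i['tvec'].reshape(3))
def t(n,a,b):
    X=tri(s,a,d,b); print(n,X,'err',proj(s,X)-a,proj(d,X)-b)
t('grip',[247,165],[266,168]);t('spot',[246,210],[246,217])
t('amber',[326,286],[227,340]);t('white',[277,304],[168,310]);t('stop',[329,222],[304,289])
G=[[175,150],[211,140],[239,138]];H=[[233,127],[267,139],[303,155]]
for g in G:
  for h in H: t((g,h),g,h)
E
```

```text
cam [0.898 0.334 0.915]
cam [0.453 0.494 0.767]
grip [ 0.534 -0.166  0.15 ] err [-0.025 -0.548] [-0.286  0.46 ]
spot [ 0.578 -0.118  0.02 ] err [-0.102 -1.033] [-0.557  0.858]
amber [0.561 0.2   0.033] err [-0.051 -0.219] [-0.138  0.203]
white [0.691 0.159 0.038] err [-0.038 -0.16 ] [-0.092  0.136]
stop [0.421 0.071 0.034] err [-0.051 -0.374] [-0.231  0.356]
([175, 150], [233, 127]) [ 0.653 -0.372  0.107] err [0.019 0.574] [ 0.262 -0.44 ]
([175, 150], [267, 139]) [ 0.584 -0.56  -0.088] err [-0.015 -3.123] [-1.527  2.353]
([175, 150], [303, 155]) [ 0.459 -0.906 -0.46 ] err [-0.053 -5.557] [-2.732  4.226]
([211, 140], [233, 127]) [ 0.611 -0.214  0.24 ] err [0.366 5.429] [ 2.368 -4.509]
([211, 140], [267, 139]) [ 0.549 -0.33   0.113] err [0.07 1.91] [ 0.894 -1.564]
([211, 140], [303, 155]) [ 0.45  -0.516 -0.1  ] err [-0.006 -0.408] [-0.201  0.331]
([239, 138], [233, 127]) [ 0.589 -0.118  0.313] err [0.433 6.057] [ 2.721 -5.225]
([239, 138], [267, 139]) [ 0.533 -0.2    0.218] err [0.115 2.663] [ 1.274 -2.272]
([239, 138], [303, 155]) [ 0.45  -0.323  0.069] err [0.009 0.428] [ 0.215 -0.363]
```

View pics/both.png

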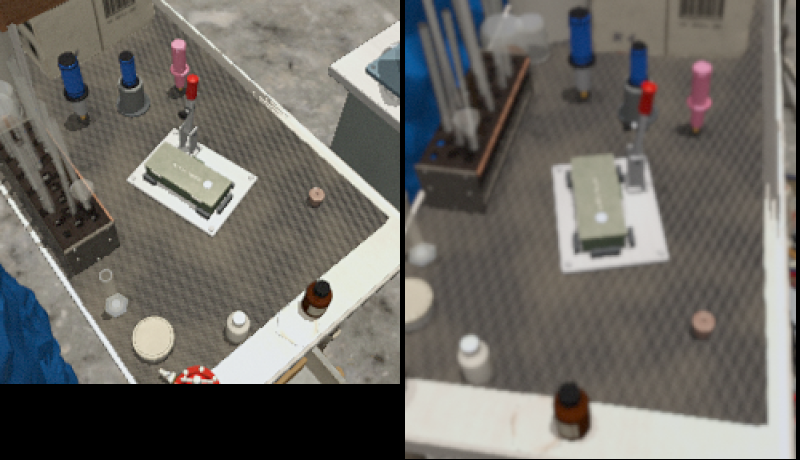

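```bash
python3 - <<'E'
from h import *
np.set_printoptions(precision=3,suppress=True)
def I(c): return {k:np.array(v,float) for k,v in eyes.camera_info(c).items() if k in('mtx','rvec','tvec')}
s,d=I('scene'),I('side')
A=cv2.imread('pics/scene0.png');B=cv2.imread('pics/side0.png')
def blobs(im,box,f):
    x0,y0,x1,y1=box; c=im[y0:y1,x0:x1].astype(int); m=f(c[...,0],c[...,1],c[...,2]).astype(np.uint8)
    n,l,st,ce=cv2.connectedComponentsWithStats(m); k=1+np.argmax(st[1:,4]); ys,xs=np.nonzero(l==k)
    r=cv2.minAreaRect(np.c_[xs,ys].astype(np.float32)); return ce[k]+[x0,y0],st[k,4],(st[k,:4]+[x0,y0,0,0]).tolist(), cv2.boxPoints(r)+[x0,y0]
red=lambda b,g,r:(r>110)&(g<60)&(b<70)
blue=lambda b,g,r:(b>80)&(r<60)&(b>g+40)
wht=lambda b,g,r:(b>170)&(g>170)&(r>170)
def pair(n,f,b1,b2):
    p=blobs(A,b1,f);q=blobs(B,b2,f); X=tri(s,p[0],d,q[0]); print(n,X,'reproj',proj(s,X)-p[0],p[:3],q[:3]); return p,q
pair('grip',red,(240,135,262,170),(260,140,285,175))
pair('gauge',blue,(200,125,222,160),(255,120,280,155))
pair('big',blue,(160,128,190,165),(220,100,245,145))
pair('spot',wht,(252,206,268,224),(236,218,254,235))
hs=lambda im:cv2.cvtColor(im,cv2.COLOR_BGR2HSV)
for n,im,i,(x,y) in(('sc',A,s,(235,205)),('sd',B,d,(240,205))):
    print(n,hs(im)[y-2:y+3:2,x-2:x+3:2].reshape(-1,3).tolist())
# plate outline: bright white plate corners from crops
for i,c in((s,[(208.75+2,0)]),):pass
sc=[(170,131),(256,180),(212,230),(128,179)]; sd=[(555-405,165),(648-405,162),(667-405,258),(563-405,268)]
for p in sc: print('plate sc',p,atz(s,(130+p[0]/1.6,100+p[1]/1.6),.01))
for p in sd: print('plate sd',p,atz(d,(130+p[0]/1.7,100+p[1]/1.7),.01))
E
```

```text
grip [ 0.522 -0.171  0.187] reproj [-0.029 -1.22 ] (array([249.361, 154.014]), np.int32(72), [246, 147, 8, 15]) (array([272.126, 154.828]), np.int32(87), [269, 147, 9, 20])
gauge [ 0.553 -0.334  0.103] reproj [-0.009 -0.478] (array([209.798, 144.298]), np.int32(94), [206, 138, 9, 14]) (array([266.968, 138.845]), np.int32(155), [263, 130, 9, 19])
big [ 0.653 -0.368  0.122] reproj [-0.019 -0.923] (array([174.884, 149.343]), np.int32(181), [167, 139, 15, 21]) (array([233.018, 122.742]), np.int32(271), [227, 109, 12, 28])
spot [ 0.57  -0.064  0.05 ] reproj [-0.037 -0.326] (array([259.536, 215.   ]), np.int32(28), [257, 212, 6, 7]) (array([245.  , 227.41]), np.int32(39), [242, 224, 7, 7])
sc [[30, 33, 176], [30, 32, 176], [31, 37, 174], [33, 34, 173], [30, 33, 179], [30, 34, 178], [30, 34, 180], [31, 35, 180], [31, 36, 175]]
sd [[30, 33, 163], [29, 31, 164], [30, 30, 163], [30, 31, 163], [28, 28, 171], [27, 28, 176], [30, 28, 162], [30, 30, 169], [28, 26, 179]]
plate sc (170, 131) [ 0.538 -0.223]
plate sc (256, 180) [ 0.478 -0.031]
plate sc (212, 230) [ 0.608 -0.002]
plate sc (128, 179) [ 0.666 -0.181]
plate sd (150, 165) [ 0.665 -0.188]
plate sd (243, 162) [ 0.52  -0.214]
plate sd (262, 258) [ 0.472 -0.036]
plate sd (158, 268) [0.612 0.001]
```

```bash
cat >> h.py <<'E'
from scipy.spatial.transform import Rotation as Ro
np.set_printoptions(precision=3,suppress=True)
def go(target,yawx=None):
    "units of shift (40mm) in the tool frame now, turn about tool z (0.15 rad) to bring tool x to world yaw yawx"
    s=sensors.observe(); R=Ro.from_rotvec(s['ee_rot']).as_matrix(); p=np.array(s['tcp_pos'])
    print('t',s['time_s'],'tcp',p,'yawx',np.arctan2(R[1,0],R[0,0]),'tilt',R[:,2],'F',np.array(s['ft_force']),'grip',s['grip_width'],s['grip_force'])
    w=np.array(target)-p; print(' world d',w,' tool units',R.T@w/.04)
    if yawx is not None:
        a=(yawx-np.arctan2(R[1,0],R[0,0])+np.pi)%(2*np.pi)-np.pi; Rn=Ro.from_rotvec([0,0,a]).as_matrix()@R
        print(' turn units z',-a/.15,' shift units after turn',Rn.T@w/.04)
E
python3 - <<'E'
from h import *
go([.40,-.12,.33],3.42)
s=sensors.observe();R=Ro.from_rotvec(s['ee_rot']).as_matrix()
i=eyes.camera_info('wrist');Rc=cv2.Rodrigues(np.array(i['rvec'],float))[0];c=-Rc.T@np.array(i['tvec'],float).reshape(3)
print('cam in tool',R.T@(c-s['tcp_pos']),'dir',R.T@Rc[2],'K',np.array(i['mtx'])[[0,1],[0,1]])
E
```

```text
t 2.1 tcp [0.24  0.495 0.231] yawx 2.6908091638279763 tilt [ 0. -0. -1.] F [ 0.47   0.206 -0.574] grip 1.00036441730434 0.0
 world d [ 0.16  -0.615  0.099]  tool units [-10.308 -12.094  -2.467]
 turn units z -4.861272241146825  shift units after turn [  0.371 -15.886  -2.467]
cam in tool [ 0.081  0.001 -0.142] dir [-0.312  0.     0.95 ] K [268.889 268.889]
```

```bash
python3 -m handwheel '[[[-0.5,-0.9,-0.3],[0,0,-1]],[[-0.4,-0.9,-0.3],[0,0,-1]],[[-0.3,-1,-0.3],[0,0,-1]],[[-0.2,-1,-0.3],[0,0,-1]],[[0,-1,-0.3],[0,0,-0.86]]]' 1 && python3 -m handwheel '[[[0,-1,0],[0,0,0]],[[0,-1,0],[0,0,0]],[[0,-1,0],[0,0,0]],[[0,-1,0],[0,0,0]],[[0,-1,0],[0,0,0]]]' && python3 -m handwheel '[[[0,-1,0],[0,0,0]],[[0,-1,0],[0,0,0]],[[0,-1,0],[0,0,0]],[[0,-1,0],[0,0,0]],[[0,0,0],[0,0,0]]]' && python3 -c "
from h import *
go([.47,-.17,.30],3.42)"
```

```text
time_s: 2.6
tcp_pos: [0.2652, 0.2959, 0.2908]
ee_rot: [-0.426, 3.112, 0.0]
ft_force: [0.4, 0.1, 0.0]
grip_width: 0.144
grip_force: 0.0
time_s: 3.1
tcp_pos: [0.3178, 0.1028, 0.2907]
ee_rot: [-0.416, 3.113, -0.0]
ft_force: [1.0, -0.2, -0.2]
grip_width: -0.001
grip_force: 0.0
time_s: 3.6
tcp_pos: [0.3608, -0.0544, 0.2904]
ee_rot: [-0.407, 3.115, -0.003]
ft_force: [-0.0, 0.5, -0.9]
grip_width: 0.002
grip_force: 0.0
t 3.6 tcp [ 0.361 -0.054  0.29 ] yawx -2.881868820048969 tilt [ 0.    -0.002 -1.   ] F [-0.033  0.457 -0.88 ] grip 0.0017333666793219345 0.0
 world d [ 0.109 -0.116  0.01 ]  tool units [-1.897 -3.495 -0.233]
 turn units z -0.12455675246255757  shift units after turn [-1.832 -3.529 -0.233]
```

```bash
cat > look.py <<'E'
import sys,pickle
from h import *
n=sys.argv[1]; im,i=snap('wrist',n+'.png')
r={t:[(np.array(d['position']),d['conf']) for d in eyes.recognise('wrist',t)] for t in('clamp_grip','clamp_hinge','spot','tin','stand_top','gauge_grip')}
for k,v in r.items(): print(k,[(p.round().astype(int).tolist(),round(c,2)) for p,c in v[:4]])
pickle.dump((i,r),open(n+'.pkl','wb'))
E
python3 look.py w1
python3 -m handwheel '[[[-0.4,-0.9,0],[0,0,0]],[[-0.4,-0.9,0],[0,0,0]],[[-0.4,-0.9,0],[0,0,0]],[[-0.4,-0.8,0],[0,0,0]],[[0,0,0],[0,0,0]]]'
python3 -m handwheel '[[[0,0,0],[0,0,0]]]' >/dev/null
python3 look.py w2
python3 - <<'E'
import cv2,numpy as np
a=cv2.imread('pics/w1.png');b=cv2.imread('pics/w2.png')
cv2.imwrite('pics/w12.png',cv2.resize(b,(800,600),interpolation=3))
E
```

```text
clamp_grip [([129, 289], 0.67)]
clamp_hinge [([165, 245], 0.89)]
spot [([180, 272], 0.82)]
tin [([182, 269], 0.9)]
stand_top []
gauge_grip [([23, 253], 0.86), ([20, 291], 0.78), ([52, 188], 0.62)]
time_s: 4.45
tcp_pos: [0.4605, -0.1705, 0.2896]
ee_rot: [-0.415, 3.114, -0.001]
ft_force: [0.3, 0.1, -0.5]
grip_width: 0.005
grip_force: 0.0
clamp_grip [([235, 233], 0.61), ([142, 184], 0.34)]
clamp_hinge [([261, 212], 0.66)]
spot [([290, 239], 0.91)]
tin [([288, 239], 0.64)]
stand_top [([143, 184], 0.82)]
gauge_grip [([146, 135], 0.95), ([106, 210], 0.88), ([71, 275], 0.66), ([289, 239], 0.45)]
```

View pics/w12.png

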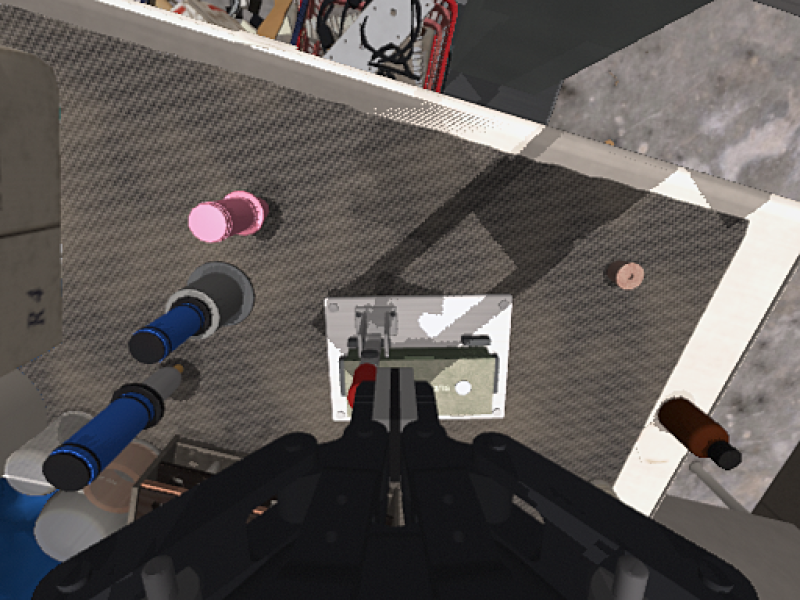

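View pics/w1.png

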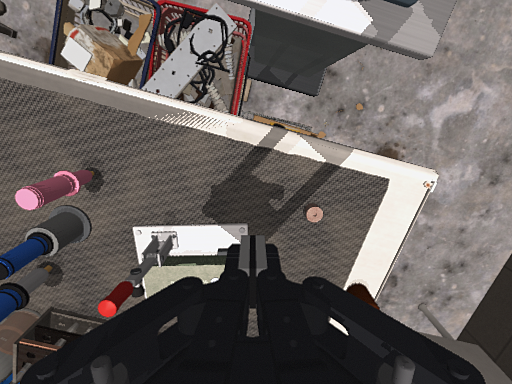

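```bash
python3 - <<'E'
from h import *
import pickle
i1,r1=pickle.load(open('w1.pkl','rb'));i2,r2=pickle.load(open('w2.pkl','rb'))
def I(c): return {k:np.array(v,float) for k,v in eyes.camera_info(c).items() if k in('mtx','rvec','tvec')}
s,d=I('scene'),I('side')
ims={n:cv2.imread('pics/%s.png'%n) for n in('w1','w2')}
def blob(im,box,f):
    x0,y0,x1,y1=box;c=im[y0:y1,x0:x1].astype(int);m=f(c[...,0],c[...,1],c[...,2]).astype(np.uint8)
    n,l,st,ce=cv2.connectedComponentsWithStats(m);k=1+np.argmax(st[1:,4]);return ce[k]+[x0,y0],st[k].tolist()
wht=lambda b,g,r:(b>190)&(g>190)&(r>190)
blue=lambda b,g,r:(b>60)&(r<60)&(b>g+30)
p2=blob(ims['w2'],(283,236,308,260),wht);p1=blob(ims['w1'],(155,318,176,338),wht);print('spot px',p1,p2)
S=[(s,(259.54,215.)),(d,(245.,227.41))]
def multi(L):
    A=[]
    for i,p in L: M=P(i);A+= [p[0]*M[2]-M[0],p[1]*M[2]-M[1]]
    A=np.array(A);X=np.linalg.lstsq(A[:,:3],-A[:,3],rcond=None)[0];print('  ',X,[ (proj(i,X)-p).round(1).tolist() for i,p in L]);return X
multi([(i1,p1[0]),(i2,p2[0])]);multi(S+[(i2,p2[0])]);multi(S+[(i1,p1[0]),(i2,p2[0])])
print('spot at z.047',atz(i2,p2[0],.047),atz(s,S[0][1],.047),atz(d,S[1][1],.047))
g2=blob(ims['w2'],(80,190,136,235),blue);print('gauge blue',g2)
multi([(s,(209.8,144.3)),(d,(266.97,138.85)),(i2,g2[0])])
print('top',atz(i2,(96,221),.145), 'stand rim', atz(i2,(124,199),.07))
gb=multi([(s,(249.36,154.01)),(d,(272.13,154.83)),(i1,(115,299))])
C=np.array([(326,298),(512,296),(505,415),(333,418)])*.64
W=np.array([atz(i2,c,.01) for c in C]);print('plate',W,W.mean(0))
e=W[1]-W[0];f=W[2]-W[3];print('yaw',np.arctan2(-e[0],e[1]),np.arctan2(-f[0],f[1]),np.linalg.norm(e),np.linalg.norm(f))
print('hinge net',multi([(i1,r1['clamp_hinge'][0][0]),(i2,r2['clamp_hinge'][0][0])]))
c=cv2.resize(ims['w2'][120:320,40:340],(800,533),interpolation=3);cv2.imwrite('pics/w2c.png',c)
E
```

```text
Traceback (most recent call last):
ValueError: attempt to get argmax of an empty sequence
```

```bash
python3 - <<'E'
from h import *
import pickle
i1,r1=pickle.load(open('w1.pkl','rb'));i2,r2=pickle.load(open('w2.pkl','rb'))
def I(c): return {k:np.array(v,float) for k,v in eyes.camera_info(c).items() if k in('mtx','rvec','tvec')}
s,d=I('scene'),I('side')
ims={n:cv2.imread('pics/%s.png'%n) for n in('w1','w2')}
def blob(im,box,f):
    x0,y0,x1,y1=box;c=im[y0:y1,x0:x1].astype(int);m=f(c[...,0],c[...,1],c[...,2]).astype(np.uint8)
    n,l,st,ce=cv2.connectedComponentsWithStats(m);k=1+np.argmax(st[1:,4]);return ce[k]+[x0,y0],st[k].tolist()
wht=lambda b,g,r:(b>180)&(g>180)&(r>180)
blue=lambda b,g,r:(b>60)&(r<60)&(b>g+30)
p2=blob(ims['w2'],(283,236,308,260),wht);print('spot px',p2)
S=[(s,(259.54,215.)),(d,(245.,227.41))]
def multi(L):
    A=[]
    for i,p in L: M=P(i);A+= [p[0]*M[2]-M[0],p[1]*M[2]-M[1]]
    A=np.array(A);X=np.linalg.lstsq(A[:,:3],-A[:,3],rcond=None)[0];print('  ',X,[ (proj(i,X)-p).round(1).tolist() for i,p in L]);return X
multi(S+[(i2,p2[0])])
print('spot at z.047',atz(i2,p2[0],.047),atz(s,S[0][1],.047),atz(d,S[1][1],.047))
g2=blob(ims['w2'],(80,190,136,235),blue);print('gauge blue',g2)
multi([(s,(209.8,144.3)),(d,(266.97,138.85)),(i2,g2[0])])
print('top',atz(i2,(96,221),.145), 'stand rim', atz(i2,(124,199),.07))
gb=multi([(s,(249.36,154.01)),(d,(272.13,154.83)),(i1,(115,299))])
C=np.array([(326,298),(512,296),(505,415),(333,418)])*.64
W=np.array([atz(i2,c,.01) for c in C]);print('plate',W,W.mean(0))
e=W[1]-W[0];f=W[2]-W[3];print('yaw',np.arctan2(-e[0],e[1]),np.arctan2(-f[0],f[1]),np.linalg.norm(e),np.linalg.norm(f))
print('hinge net',multi([(i1,r1['clamp_hinge'][0][0]),(i2,r2['clamp_hinge'][0][0])]))
c=cv2.resize(ims['w2'][120:320,40:340],(800,533),interpolation=3);cv2.imwrite('pics/w2c.png',c)
E
```

```text
spot px (array([296.066, 247.816]), [8, 8, 11, 9, 76])
   [ 0.57  -0.064  0.049] [[0.0, -0.3], [0.0, 0.4], [-0.6, 0.8]]
spot at z.047 [ 0.569 -0.063] [ 0.57  -0.064] [ 0.57  -0.066]
gauge blue (array([113.723, 207.282]), [14, 6, 34, 28, 483])
   [ 0.552 -0.333  0.102] [[0.4, -0.3], [0.0, 0.8], [-2.9, 2.1]]
top [ 0.549 -0.329] stand rim [ 0.548 -0.331]
   [ 0.521 -0.171  0.185] [[0.2, -0.9], [-0.3, 1.7], [-3.8, 2.1]]
plate [[ 0.525 -0.222]
 [ 0.471 -0.034]
 [ 0.608  0.008]
 [ 0.665 -0.183]] [ 0.567 -0.108]
yaw 0.2778603403104786 0.28646641579068444 0.1954374710993521 0.19917329573677353
   [ 0.506 -0.143  0.083] [[1.4, 4.2], [-1.5, -4.4]]
hinge net [ 0.506 -0.143  0.083]
```

View pics/w2c.png

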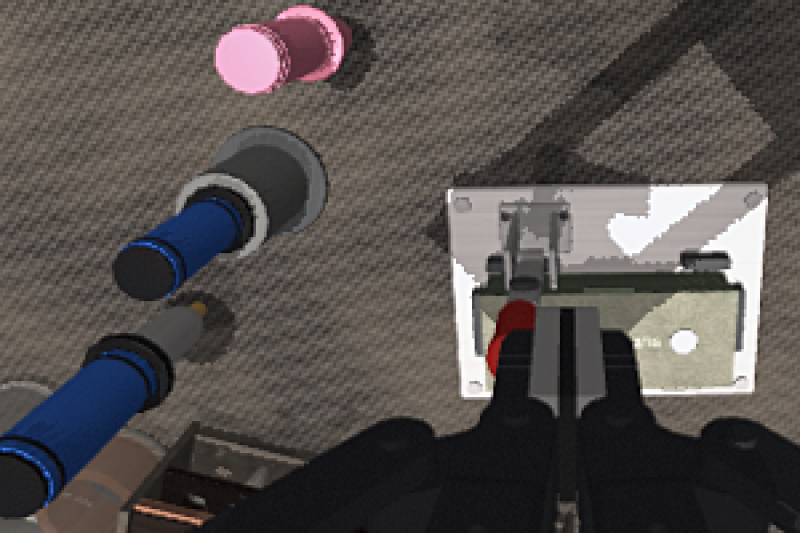

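```bash
python3 -m handwheel '[[[0,-0.4,0.8],[0,0,0]],[[0,0,0.8],[0,0,0]],[[0,0,0.8],[0,0,0]],[[0,0,0.8],[0,0,0]],[[-0.5,0,0],[0,0,0]]]' && python3 -m handwheel '[[[-0.4,0,0],[0,0,0]],[[-0.4,0,0],[0,0,0]],[[-0.3,0,0],[0,0,0]],[[-0.3,0,0],[0,0,0]],[[-0.3,0,0],[0,0,0]]]' && python3 -c "
from h import *
go([.56,-.16,.16],3.42)"
```

```text
time_s: 5.4
tcp_pos: [0.4771, -0.1767, 0.1579]
ee_rot: [0.413, -3.106, -0.01]
ft_force: [-0.8, -1.0, 0.9]
grip_width: 0.0
grip_force: 0.0
time_s: 5.9
tcp_pos: [0.5479, -0.1606, 0.1625]
ee_rot: [-0.416, 3.114, -0.0]
ft_force: [0.3, -0.4, 0.7]
grip_width: -0.0
grip_force: 0.0
t 5.9 tcp [ 0.548 -0.161  0.162] yawx -2.876114029481995 tilt [ 0. -0. -1.] F [ 0.285 -0.439  0.715] grip -0.00014414856179935777 0.0
 world d [ 0.012  0.001 -0.002]  tool units [-0.295 -0.065  0.062]
 turn units z -0.08619148201605735  shift units after turn [-0.294 -0.069  0.062]
```

```bash
python3 -m handwheel '[[[-0.3,0,0],[0,0,0]],[[-0.3,0,0],[0,0,0]],[[-0.3,0,0],[0,0,0]],[[0,0,0],[0,0,0]],[[0,0,0],[0,0,0]]]' && python3 -c "
from h import *
a,_=snap('scene');b,_=snap('side')
o=np.hstack([cv2.resize(a[110:270,170:340],(400,376)),cv2.resize(b[110:270,180:350],(400,376))]);cv2.imwrite('pics/p1.png',o)
for c in('scene','side'):print(eyes.recognise(c,'clamp_grip'))
go([.56,-.16,.16],3.42)"
```

```text
time_s: 6.4
tcp_pos: [0.582, -0.1512, 0.1621]
ee_rot: [0.416, -3.113, -0.0]
ft_force: [0.4, 0.3, 0.3]
grip_width: 0.002
grip_force: 0.0
[{'position': [254.2, 215.8], 'conf': 0.65}, {'position': [232.9, 196.0], 'conf': 0.61}]
[{'position': [240.9, 189.2], 'conf': 0.73}]
t 6.6 tcp [ 0.582 -0.152  0.162] yawx -2.876482722377208 tilt [-0.  0. -1.] F [0.133 0.261 0.01 ] grip -0.0015818121457529424 0.0
 world d [-0.022 -0.008 -0.002]  tool units [ 0.577 -0.063  0.06 ]
 turn units z -0.08864943465081154  shift units after turn [ 0.577 -0.056  0.06 ]
```

View pics/p1.png

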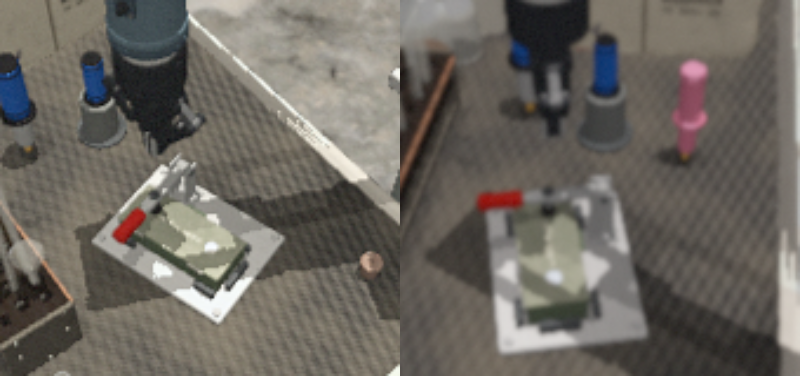

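```bash
python3 -m handwheel '[[[0.2,-0.3,-0.8],[0,0,0]],[[0.4,-0.85,-0.6],[0,0,0]],[[0.4,-0.9,0],[0,0,0]],[[0.4,-0.9,0],[0,0,0]],[[0.4,-0.9,0],[0,0,0]]]' -1 && python3 -m handwheel '[[[0.2,-0.3,0],[0,0,0]],[[0,0,0],[0,0,0]],[[0,0,0],[0,0,0]]]' && python3 -c "
from h import *
go([.55,-.332,.091],3.40)
b,i=snap('wrist','g1.png')
r=eyes.recognise('wrist','gauge_grip');print(r)
r=eyes.recognise('wrist','stand_top');print(r)
print('expected top',proj(i,[.55,-.332,.145]),'collar',proj(i,[.55,-.332,.076]))
"
```

```text
time_s: 7.1
tcp_pos: [0.5523, -0.3204, 0.219]
ee_rot: [-0.416, 3.113, -0.001]
ft_force: [1.0, 0.6, 0.1]
grip_width: 0.847
grip_force: 0.0
time_s: 7.4
tcp_pos: [0.5482, -0.3317, 0.2182]
ee_rot: [0.415, -3.114, -0.002]
ft_force: [-0.6, 1.1, 0.4]
grip_width: 1.0
grip_force: 0.0
t 7.4 tcp [ 0.548 -0.332  0.218] yawx -2.87674272510551 tilt [-0.     0.001 -1.   ] F [-0.61   1.111  0.368] grip 1.0002563429599314 0.0
 world d [ 0.002 -0.    -0.127]  tool units [-0.042 -0.022  3.181]
 turn units z 0.04295054716050591  shift units after turn [-0.042 -0.022  3.181]
[{'position': [248.2, 196.2], 'conf': 0.79}, {'position': [190.9, 283.2], 'conf': 0.7}, {'position': [306.4, 96.9], 'conf': 0.65}]
[{'position': [250.2, 161.6], 'conf': 0.61}, {'position': [388.1, 242.0], 'conf': 0.42}]
expected top [249.788 207.278] collar [250.305 185.105]
```

View pics/g1.png

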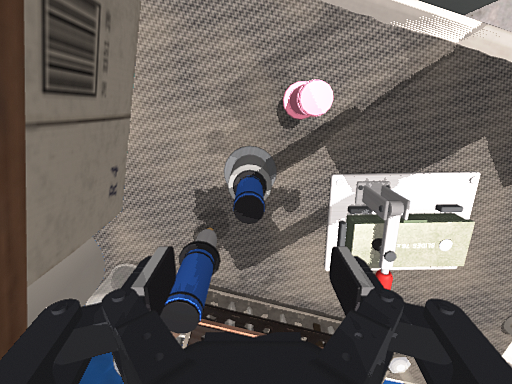

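```bash
python3 -m handwheel '[[[0,0,0.8],[0,0,0]],[[0,0,0.8],[0,0,0]],[[0,0,0.8],[0,0,0]],[[0,0,0.5],[0,0,0]],[[0,0,0.25],[0,0,0]]]' && python3 -m handwheel '[[[0,0,0],[0,0,0]],[[0,0,0],[0,0,0]],[[0,0,0],[0,0,0]],[[0,0,0],[0,0,0]],[[0,0,0],[0,0,0]]]' 1 40 &&  python3 -m handwheel '[[[0,0,0],[0,0,0]],[[0,0,0],[0,0,0]],[[0,0,0],[0,0,0]]]' && python3 -c "
from h import *
i=eyes.camera_info('wrist')
i={k:np.array(i[k],float) for k in('mtx','rvec','tvec')}
go([.55,-.332,.231],3.40)
"
```

```text
time_s: 8.05
tcp_pos: [0.5479, -0.3302, 0.0902]
ee_rot: [0.418, -3.111, -0.005]
ft_force: [-0.5, -0.9, -0.6]
grip_width: 1.002
grip_force: 0.0
time_s: 8.55
tcp_pos: [0.5491, -0.3332, 0.0939]
ee_rot: [-0.415, 3.112, -0.003]
ft_force: [0.6, 0.7, 4.9]
grip_width: 0.317
grip_force: 39.0
time_s: 8.85
tcp_pos: [0.5491, -0.3332, 0.0939]
ee_rot: [-0.415, 3.112, -0.003]
ft_force: [0.3, 0.2, 5.7]
grip_width: 0.317
grip_force: 39.0
t 8.85 tcp [ 0.549 -0.333  0.094] yawx -2.8763600967083605 tilt [ 0.002 -0.002 -1.   ] F [0.347 0.19  5.678] grip 0.3173041784741254 38.96715581417084
 world d [0.001 0.001 0.137]  tool units [-0.035  0.016 -3.427]
 turn units z 0.04550140314150279  shift units after turn [-0.035  0.016 -3.427]
```

```bash
python3 -m handwheel '[[[0,0,-0.4],[0,0,0]],[[0,0,-0.7],[0,0,0]],[[0,0,-0.8],[0,0,0]],[[0,0,-0.8],[0,0,0]],[[0,0,-0.8],[0,0,0]]]' && python3 -m handwheel '[[[0,0,0],[0,0,0]],[[0,0,0],[0,0,0]],[[0,0,0],[0,0,0]]]' && python3 -c "
from h import *
go([.57,-.064,.20],3.40)
b,i=snap('wrist','g2.png')
for n,p in (('scene',0),('side',0)): 
    a,j=snap(n,n+'2.png')
s=sensors.observe();R=Ro.from_rotvec(s['ee_rot']).as_matrix();t=np.array(s['tcp_pos'])
print('tip exp',t+R@[0,0,.084])
for c in('wrist','scene','side'):
    i=eyes.camera_info(c);i={k:np.array(i[k],float) for k in('mtx','rvec','tvec')}
    print(c,proj(i,t+R@[0,0,.084]),proj(i,t),eyes.recognise(c,'tip_point'))
o=np.zeros((500,800,3),np.uint8)
a=cv2.imread('pics/scene2.png');b=cv2.imread('pics/side2.png')
o=np.hstack([cv2.resize(a[80:250,150:320],(400,400),interpolation=3),cv2.resize(b[60:230,180:350],(400,400),interpolation=3)])
cv2.imwrite('pics/l.png',o)
"
```

```text
time_s: 9.35
tcp_pos: [0.548, -0.3324, 0.2332]
ee_rot: [0.415, -3.113, -0.001]
ft_force: [-0.0, 0.5, -1.2]
grip_width: 0.318
grip_force: 40.0
time_s: 9.65
tcp_pos: [0.5476, -0.332, 0.2305]
ee_rot: [0.415, -3.112, -0.004]
ft_force: [-0.2, -0.1, -0.9]
grip_width: 0.319
grip_force: 40.1
t 9.65 tcp [ 0.548 -0.332  0.231] yawx -2.876303663788695 tilt [-0.002  0.002 -1.   ] F [-0.218 -0.104 -0.881] grip 0.319028827230311 40.112046003341675
 world d [ 0.022  0.268 -0.031]  tool units [-2.299  6.315  0.775]
 turn units z 0.045877622605938015  shift units after turn [-2.256  6.331  0.775]
tip exp [ 0.548 -0.332  0.146]
wrist [251.354 201.774] [250.827 248.86 ] []
scene [210.076 133.589] [206.852 112.584] []
side [268.773 126.933] [269.137  99.529] []
```

View pics/l.png

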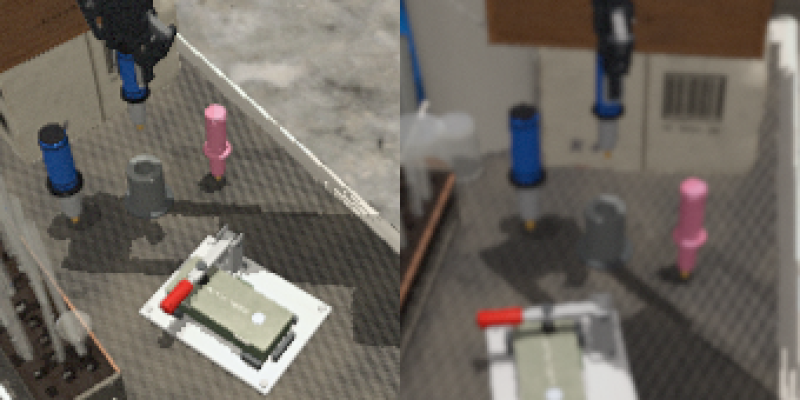

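```bash
python3 -m handwheel '[[[-0.15,0.45,0],[0,0,0]],[[-0.33,0.9,0],[0,0,0]],[[-0.33,0.9,0],[0,0,0]],[[-0.33,0.9,0],[0,0,0]],[[-0.33,0.9,0],[0,0,0]]]' && python3 -m handwheel '[[[-0.33,0.9,0],[0,0,0]],[[-0.33,0.8,0],[0,0,0]],[[-0.17,0.4,0.4],[0,0,0]],[[0,0.1,0.4],[0,0,0]],[[0,0,0],[0,0,0]]]' && python3 -m handwheel '[[[0,0,0],[0,0,0]],[[0,0,0],[0,0,0]]]' && python3 -c "
from h import *
go([.57,-.064,.131],3.40)
snap('wrist','h1.png')
R=Ro.from_rotvec(sensors.observe()['ee_rot']).as_matrix();t=np.array(sensors.observe()['tcp_pos'])
blk=[]
for c in('scene','side'):
    a,i=snap(c,c+'3.png'); print(c,'tip exp',proj(i,t+R@[0,0,.084]),'spot exp',proj(i,[.57,-.064,.047]))
    p=proj(i,[.57,-.064,.08]).astype(int); blk.append(cv2.resize(a[p[1]-40:p[1]+40,p[0]-40:p[0]+40],(400,400),interpolation=2)); print('crop origin',p-40)
cv2.imwrite('pics/hh.png',np.hstack(blk))
"
```

```text
time_s: 10.45
tcp_pos: [0.5623, -0.1584, 0.2324]
ee_rot: [-0.416, 3.114, 0.001]
ft_force: [0.5, 0.2, -0.1]
grip_width: 0.317
grip_force: 40.1
time_s: 10.95
tcp_pos: [0.5697, -0.0646, 0.1983]
ee_rot: [0.419, -3.109, -0.004]
ft_force: [0.3, -1.5, -1.2]
grip_width: 0.317
grip_force: 40.0
time_s: 11.15
tcp_pos: [0.572, -0.0676, 0.2014]
ee_rot: [-0.415, 3.113, -0.001]
ft_force: [-0.6, -0.6, -1.5]
grip_width: 0.315
grip_force: 40.0
t 11.15 tcp [ 0.572 -0.068  0.201] yawx -2.8766572712184795 tilt [ 0.001 -0.001 -1.   ] F [-0.556 -0.584 -1.545] grip 0.3148391732225446 40.03767549991608
 world d [-0.002  0.004 -0.07 ]  tool units [0.028 0.103 1.759]
 turn units z 0.04352023974071528  shift units after turn [0.028 0.103 1.759]
scene tip exp [258.138 201.176] spot exp [259.405 215.036]
crop origin [219 168]
side tip exp [243.187 207.267] spot exp [244.88  228.224]
crop origin [204 179]
```

View pics/hh.png

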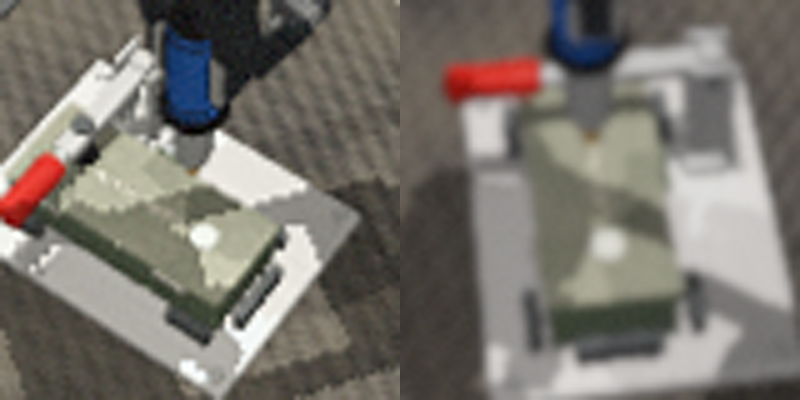

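```bash
python3 -m handwheel '[[[0.03,0.1,0.4],[0,0,0]],[[0,0,0.6],[0,0,0]],[[0,0,0.5],[0,0,0]],[[0,0,0.15],[0,0,0]],[[0,0,0],[0,0,0]]]' && python3 -m handwheel '[[[0,0,0],[0,0,0]],[[0,0,0],[0,0,0]]]' && python3 -c "
from h import *
go([.57,-.064,.124],3.40)
R=Ro.from_rotvec(sensors.observe()['ee_rot']).as_matrix();t=np.array(sensors.observe()['tcp_pos'])
blk=[]
for c in('scene','side'):
    a,i=snap(c,c+'4.png'); print(c,'tip exp',proj(i,t+R@[0,0,.084]),'spot exp',proj(i,[.57,-.064,.047]))
    p=proj(i,[.57,-.064,.06]).astype(int); blk.append(cv2.resize(a[p[1]-25:p[1]+25,p[0]-25:p[0]+25],(400,400),interpolation=2)); print('crop origin',p-25)
cv2.imwrite('pics/hi.png',np.hstack(blk))
"
```

```text
time_s: 11.8
tcp_pos: [0.569, -0.0639, 0.1338]
ee_rot: [0.415, -3.113, -0.001]
ft_force: [-0.1, -0.5, -1.3]
grip_width: 0.316
grip_force: 40.0
time_s: 12.0
tcp_pos: [0.5703, -0.064, 0.1357]
ee_rot: [-0.415, 3.112, -0.002]
ft_force: [1.0, 0.8, -2.4]
grip_width: 0.318
grip_force: 40.0
t 12.0 tcp [ 0.57  -0.064  0.136] yawx -2.876318564807595 tilt [ 0.002 -0.001 -1.   ] F [ 1.004  0.808 -2.394] grip 0.31818001935797036 40.037718415260315
 world d [-0.     0.    -0.012]  tool units [0.007 0.003 0.292]
 turn units z 0.04577828247994613  shift units after turn [0.007 0.003 0.292]
scene tip exp [259.277 214.259] spot exp [259.405 215.036]
crop origin [234 187]
side tip exp [244.629 226.937] spot exp [244.88  228.224]
crop origin [219 199]
```

View pics/hi.png

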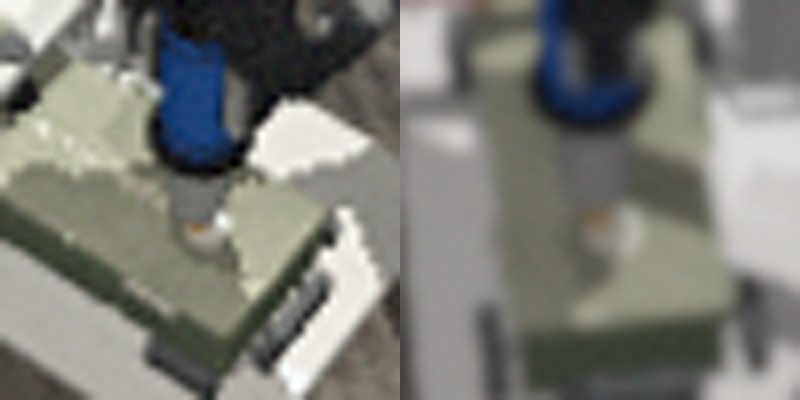

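```bash
python3 -m handwheel '[[[0.07,0.02,0.05],[0,0,0]],[[0,0,0.1],[0,0,0]],[[0,0,0],[0,0,0]],[[0,0,0],[0,0,0]]]' && python3 -m handwheel '[[[0,0,0.05],[0,0,0]],[[0,0,0],[0,0,0]],[[0,0,0],[0,0,0]]]' && python3 -m handwheel '[[[0,0,0.05],[0,0,0]],[[0,0,0],[0,0,0]],[[0,0,0],[0,0,0]]]'
```

```text
time_s: 12.5
tcp_pos: [0.5664, -0.0636, 0.1283]
ee_rot: [0.416, -3.114, -0.0]
ft_force: [-1.2, -0.2, 0.3]
grip_width: 0.318
grip_force: 40.0
time_s: 12.8
tcp_pos: [0.5665, -0.0636, 0.1264]
ee_rot: [0.416, -3.114, -0.0]
ft_force: [-0.6, -0.9, 0.6]
grip_width: 0.317
grip_force: 40.1
time_s: 13.1
tcp_pos: [0.5665, -0.0636, 0.1245]
ee_rot: [-0.416, 3.114, -0.0]
ft_force: [-0.2, 0.1, 1.9]
grip_width: 0.315
grip_force: 40.2
```

```bash
python3 -c "
from h import *
blk=[];F=[]
for k in range(2):
  for c in('scene','side'):
    a,i=snap(c); F.append(sensors.observe()['ft_force'][2])
    if k: continue
    p=proj(i,[.57,-.064,.06]).astype(int); blk.append(cv2.resize(a[p[1]-40:p[1]+25,p[0]-32:p[0]+33],(400,400),interpolation=2))
for k in range(6): snap('wrist');F.append(sensors.observe()['ft_force'][2])
print(np.array(F),np.mean(F)); cv2.imwrite('pics/hj.png',np.hstack(blk)); go([.567,-.064,.124],3.4)
"
```

```text
[2.957 1.529 2.769 2.257 2.91  2.085 2.675 1.371 1.543 2.072] 2.216977945753352
t 13.6 tcp [ 0.566 -0.064  0.124] yawx -2.876157646294863 tilt [ 0. -0. -1.] F [-0.813  0.678  2.072] grip 0.3157355152644281 40.17302870750427
 world d [ 0.001 -0.    -0.   ]  tool units [-0.01  -0.013  0.01 ]
 turn units z 0.04685107256482487  shift units after turn [-0.01  -0.012  0.01 ]
```

View pics/hj.png

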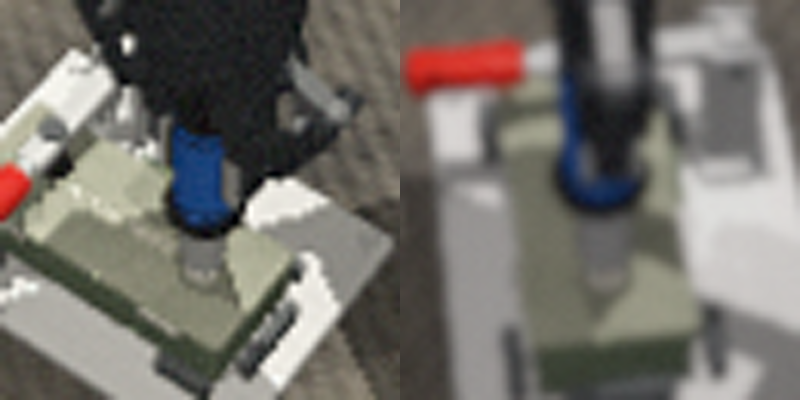

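The picture shows the tip centred on the spot, at crop (203,275) in the scene view and (606,283) in the side view. The lever is shut, and the push is about 3.6 N (2.2 N plus 1.4 N tare), which is half way in.

```bash
python3 -c "
from plant import workorder
print(workorder.hand_in())"
```

```text
the job is handed in; nothing more can be done
None
```

I shut the clamp on the tin, then lifted the smaller blue gauge and set it upright on the white spot at about 3.6 N (roughly half way in, by my force estimate), still held; I handed the job in at 13.6 s, and hand-in returned no verdict.

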